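# Free the jammed load cell and load it into the test station

### The arm

A 7-joint arm with a two-finger parallel gripper is mounted at the origin on the work surface. World frame = base frame: x ahead of the robot, y to its left, z up, the work surface at z = 0. Lengths are in m, angles in rad, forces in N, time in s.
With the tool pointing down it reaches from about 0.4 to 0.85 m from the base axis. Payload 4.5 kg.
Tool frame: the origin (TCP) lies between the finger pads; the fingertips stand 17 mm ahead of it and the grasp point (between the pads) lies 2 mm behind it; z points along the fingers, y is the line along which they close (so a half turn about z gives the same grasp; the last joint's range is limited). The gripper opens to 85 mm and grips with 20 to 120 N. Pads are 22 mm wide; open, the fingers measure 114 mm over their backs; the gripper's body (76 mm by 85 mm) begins 54 mm behind the grasp point. The pads swing forward as they close: fully open they stand 13 mm farther back than shut.
Start: joints at [-1.066, 0.689, -0.195, 1.565, 0.157, 0.902, -0.215], TCP at [0.283, 0.557, 0.248] pointing down, gripper open.
Joint ranges: [-3.01, 3.01], [-0.46, 2.08], [-1.47, 1.51], [0.13, 2.56], [-1, 4.14], [0.04, 2.09], [-2.66, 2.66]. Speed limits (rad/s): [2.57, 2.57, 3.14, 3.14, 3.14, 3.14, 3.14].

### API

Orientations are given as a unit quaternion [w, x, y, z].
In Python, from workcell import * gives the robot as it stands.
- The arm moves only by the shell command python3 -m pendant 'ROWS'. ROWS is JSON, a list of rows, each an object with "delta_pos": the shift along the world's x, y, z in m, a list of three; "delta_rot": the turn, a rotation vector about the world's x, y, z in rad, a list of three; "fingers": the closure, from 0 (fully open) to 1 (shut). In form: [{"delta_pos": [x, y, z], "delta_rot": [rx, ry, rz], "fingers": fingers}, ...]. A call has 1 to 8 rows; each row shifts and turns the commanded pose from where the row before left it; what a row does not reach is not made up. A row lasts 1/12 s, in which the tool goes at most 41.7 mm and 7.16 degrees, less where a joint would pass 70% of its speed; a pose out of reach is approached as far as the arm can. A call is refused whole if a number of a shift passes 0.0417 or a number of a turn 0.125, either way. A call with a gripper value outside its range is refused whole. The fingers move at their own pace and stop on an object; the grip force is fixed at half the most. Time passes only in rows, so rows that do not move let the fingers close. It gives the time, the measured TCP pose, the force, the opening and the grip force at its end, in the units of the state.
- sense(): the state, without advancing time (a new reading comes with each control period).
- get_image(name): name is "scene" or "top" or "wrist"; returns the picture (480x640x3 uint8, blue, green, red); there is no depth.
- camera_info(name): a dict with "vfov" (degrees; the focal length in pixels is half the picture's height over the tangent of half this angle, whatever the lens; pixels are square), "cx", "cy" (the principal point, pixels), "T" (4x4, takes a point from camera to world coordinates). Camera axes: x right, y down, z forward; pixel columns grow to the right and rows downward; lengths in m; the calibration is good to about 2 mm. A picture is of the moment at which its call begins: read the wrist's pose just before it. camera_info takes no time and is no camera call; for the wrist camera it gives the pose at the moment of the call.
- close_job(): hands the job in; it is judged then, once.
The state is a dict: "time": time; "joints": joint angles; "joint_vel": joint speeds; "effort": joint torques, N m; "tool_pos": TCP position; "tool_rot": TCP orientation; "contact_force": force on the tool from outside, world axes, zero at the start; "wrist_torque": the same for the moment, N m; "finger_gap": opening from 0.0 (shut) to 1.0 (fully open); "grip_force": force on a finger pad.
Only numpy, scipy, OpenCV 4.12 (cv2) and the standard library are available. Lean on these libraries where they do the work, as an engineer would, in place of code of your own. Each camera call takes 0.05 s, during which the arm holds its last target. There are 200 camera calls.

### The job

The chrome canister load cell has got jammed in the corner of the parts bin, squeezed by the bin's sprung divider. Pull it out and stand it upright, gently and centred, on the round pad of the test station's slide plate, let go of it, then slide the plate fully home until its sprung catch clicks up, and only then press the raised near end of the red rocker to switch the test box on. Leave the cell standing and the other things on the table where they are.

Things in the scene. Friction and masses are not known exactly. Their poses are not given: they have to be found in the camera images.
- cell: chrome canister load cell, 0.4 to 0.65 kg: round foot flange 64 mm across and 14 mm thick, then a plain cylinder 46 mm across up to 138 mm, then a 24 mm load button up to 150 mm. Origin at the centre of the flange's underside, z axis along the cylinder to the button. Starts leaning 40 degrees from vertical, foot on the bin floor, cylinder on the rim of the bin's far (+x) wall, leaning out over it
- cell_top (a point): top of the load button, on the cell's axis, 150 mm from its underside. At the start about 50 mm of the cylinder below the button stands clear above the bin's rim, with room for fingers on both sides
- bin: fixed grey steel parts bin, 200 (x) x 180 (y) mm outside, 75 mm high, walls and floor 5 mm thick, open above. Origin at the centre of its underside; its x axis points away from the robot (give or take its yaw)
- bin_corner (a point): inner corner of the bin's +x and +y walls, at rim height (75 mm); the cell is jammed here, its flange squeezed between the +y wall and the follower. Drawing it up takes about 5 to 15 N; draw it roughly along its own length but a little steeper, so that the flange clears the +x wall's rim
- follower (a joint): sprung aluminium divider in the bin, 55 mm high, 6 mm thick, pushing towards the bin's +y wall with about 6 N at the start; value in m, about 0.018 at the start while it rests on the flange, 0 when it has sprung all the way across
- station: fixed test station. Dovetail bed 120 mm wide (its x -60 to 60 mm), 290 mm long (y -155 to 135 mm), rails 32 mm high, end stop 40 mm high at +y; behind it the grey test box, x 75 to 225 mm, y -100 to 120 mm, 85 mm high. Origin on the table under the middle of the bed; x points away from the robot (give or take its yaw), y along the bed to the end stop
- plate (a joint): slide plate in the bed, 100 x 180 x 12 mm, top 30 mm above the table: distance in m it is drawn out towards station -y; 0 = fully home against the stop, 0.085 = fully out. Starts 0.055 to 0.08 out. Moves with about 2 to 5 N, stays where it is left; near 0 the catch jumps up behind its tail and locks it
- plate_pad (a point): centre of the bright round pad (80 mm across, level with the plate's top) on the slide plate, at height 30 mm; the cell is to stand here. Site axes are the station's; at home it is at station x 0, y +60 mm
- plate_fin (a point): middle of the top edge of the upright aluminium push fin on the slide plate: 50 mm wide (station x), 14 mm thick (station y), rising 45 mm above the plate to 75 mm above the table; it stands 105 mm to -y of the pad centre, and the plate goes on for 8 mm behind its -y face. Push it along station +y
- catch (a joint): sprung brass catch in the bed: m pressed down; 0 = sprung right up behind the plate's tail (clicked, plate locked), about 0.008 while the plate still covers it; about 2 N presses it down, which would unlock the plate again
- catch_top (a point): top of the catch, 24 x 14 mm, on the bed's middle line at station y -69 mm; 26 mm above the table when up
- rocker (a joint): red rocker switch on top of the test box, 60 mm long in station x, 32 mm wide: rad; 0 = off with its near (-x) end raised, 0.44 = on with the near end pressed down; stays where it is left; it switches with about 3 N on the near end. Starts at 0 to 0.05
- rocker_near (a point): spot to press, on the upper face near the raised near end of the rocker, 23 mm from its pivot line; about 107 mm above the table when off; pressing it straight down goes some 10 mm to fully on
- sensor_lid: white ABS sensor lid lying flat in the bin beside the follower, 100 x 70 x 17 mm (bystander); origin at the centre of its underside
- shims: stack of three copper shims, 70 x 70 mm, 13.5 mm high together (bystander); origin at the centre of its underside
- fixture_plate: black steel fixture plate with six holes, 150 x 100 x 10 mm, lying flat (bystander); origin at the centre of its underside
- s_cell: chrome S-beam load cell block, 30 x 75 mm, 75 mm high (bystander; not the canister cell); origin at the centre of its underside
- jar: lidded jar, 64 mm across, 80 mm high (bystander); origin at the centre of its underside
- driver: screwdriver, 190 mm long, lying flat (bystander); origin at the centre of its underside
- gauge_block: bright steel block, 40 x 90 x 30 mm, lying flat (bystander); origin at the centre of its underside
Not all that is in view belongs to the job. Leave any purple look-alike of the cell alone.

How it is judged:
By the outcome, as a careful person would: the job done as asked, in the order asked, and still so for the second after the job is handed in, with the robot touching nothing.
It also fails if it takes over 54 s, if anything falls off the work surface, if the arm or the gripper's body presses on something with over 40 N, if the wrist force passes 120 N, or if a joint passes its speed limit or range.

## Working session

There is one attempt and no reset: what is moved stays moved. The work goes in short steps, Python scripts to look and compute and a shell command to move; the robot and the scene stay as the last step left them, time stands still between calls to the robot, and variables do not carry over. Pictures are saved under pics/ and viewed, at most 10 in all, crops included, and the job is handed in when it is done.

```bash
mkdir -p pics; ls; python3 - <<'E'
from workcell import *
import cv2,numpy as np
s=sense();print({k:np.round(v,3).tolist() for k,v in s.items()})
for n in("scene","top"):
    cv2.imwrite(f"pics/{n}0.png",get_image(n)); c=camera_info(n);print(n,c["vfov"],c["cx"],c["cy"],np.round(c["T"],4).tolist(), c.keys())
E
```

```text
pics
{'time': 0.0, 'joints': [-1.066, 0.69, -0.195, 1.566, 0.157, 0.902, -0.215], 'joint_vel': [0.0, 0.002, -0.001, 0.001, -0.0, 0.001, -0.002], 'effort': [-0.0, -53.96, -1.267, -15.854, 0.009, 0.009, 0.0], 'tool_pos': [0.283, 0.556, 0.247], 'tool_rot': [-0.0, 0.233, 0.972, -0.001], 'contact_force': [0.212, 0.119, -0.035], 'wrist_torque': [0.007, -0.008, 0.036], 'grip_force': 0.0, 'finger_gap': 1.002}
scene 53.466309183535465 324.0986372252679 231.35924504419822 [[0.4592, 0.7221, -0.5173, 1.1601], [0.8883, -0.3685, 0.2742, -0.3462], [0.0074, -0.5854, -0.8107, 1.1206], [0.0, 0.0, 0.0, 1.0]] dict_keys(['vfov', 'cx', 'cy', 'T'])
top 47.6202402915503 316.7835039861538 239.44389029382563 [[-0.026, -0.9871, 0.1583, 0.2901], [-0.9995, 0.0287, 0.0147, -0.0198], [-0.0191, -0.1578, -0.9873, 1.498], [0.0, 0.0, 0.0, 1.0]] dict_keys(['vfov', 'cx', 'cy', 'T'])
```

View pics/top0.png

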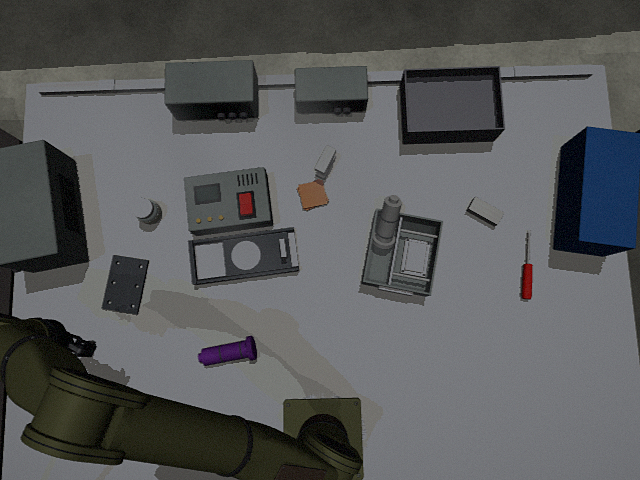

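View pics/scene0.png

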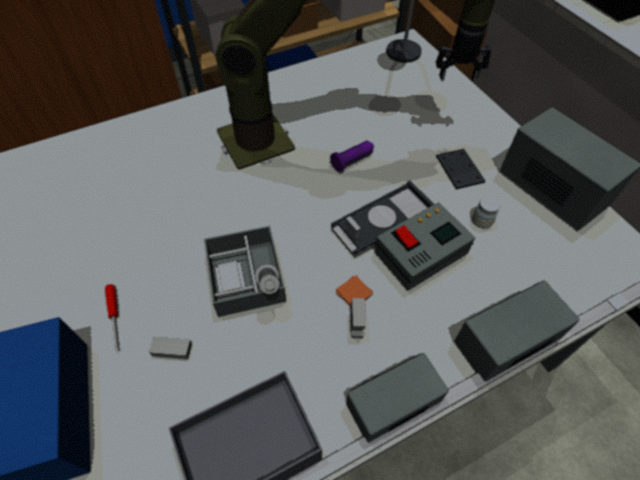

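The top view shows the station at (240,230) with its pad at (246,255) and the rocker at (246,205), and the bin at (402,252). Cell candidates are the chrome canister leaning in the bin at (388,225) and the purple look-alike lying at (228,351). The s-cell is at (325,158). The chrome one in the bin corner fits the description, so I'll confirm it in an enlarged crop.

```bash
python3 - <<'E'
import cv2,numpy as np
a=cv2.imread("pics/top0.png")
f=lambda im,x0,y0,x1,y1,s:cv2.resize(im[y0:y1,x0:x1],None,fx=s,fy=s,interpolation=cv2.INTER_CUBIC)
A=f(a,350,185,450,305,5);B=f(a,180,160,305,290,4.6)
A=A[:,:];H=max(len(A),len(B))
# separate: left bin crop (x5 from 350,185), placed on 800x600 w/ station from (180,160) x2.4
B=f(a,180,160,305,290,2.4)
o=np.zeros((600,800,3),np.uint8);o[:600,:500]=A;o[:B.shape[0],500:500+B.shape[1]]=B
o=cv2.convertScaleAbs(o,alpha=1.5)
cv2.imwrite("pics/crop1.png",o)
E
```

```text
(no output)
```

View pics/crop1.png

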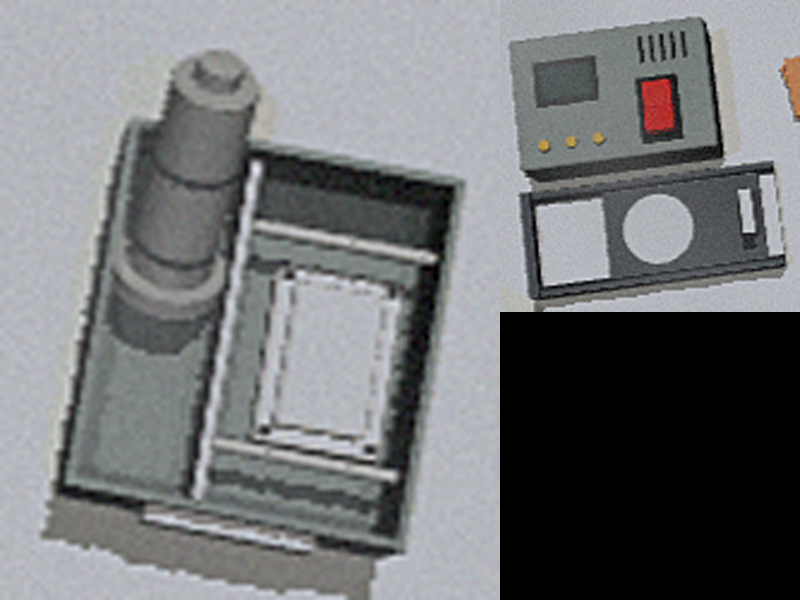

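The crop confirms it: chrome canister with foot flange in the bin's +x/+y corner, button at about top-image (394,199).

```bash
cat > h.py <<'E'
import numpy as np,cv2
from workcell import *
from scipy.spatial.transform import Rotation as R
def ray(c,u,v):
    f=240/np.tan(np.radians(c["vfov"])/2);T=np.array(c["T"])
    return T[:3,3],T[:3,:3]@np.array([(u-c["cx"])/f,(v-c["cy"])/f,1])
def at(c,u,v,z):
    o,d=ray(c,u,v);return o+d*(z-o[2])/d[2]
def proj(c,P):
    f=240/np.tan(np.radians(c["vfov"])/2);T=np.array(c["T"])
    p=(np.asarray(P)-T[:3,3])@T[:3,:3];return p[...,:2]/p[...,2:]*f+[c["cx"],c["cy"]]
E
python3 - <<'E'
from h import *
c=camera_info("top")
p=lambda n,u,v,z:print(n,np.round(at(c,u,v,z),4))
A=lambda u,v:(u/5+350,v/5+185)
B=lambda u,v:((u-500)/2.4+180,v/2.4+160)
for n,q in dict(pxpy=(137,120),pxmy=(463,182),mxpy=(62,487),mxmy=(405,550)).items(): p("bin "+n,*A(*q),.075)
p("follower far",*A(258,165),.06);p("follower near",*A(198,495),.06)
p("button",*A(217,66),.15)
p("pad",*B(658,229),.03);p("fin",*B(748,211),.075)
for q in((510,42),(703,17),(722,160),(527,170)):p("box",*B(*q),.085)
for q in((522,193),(772,163),(785,273),(533,298)):p("bed",*B(*q),.035)
p("rock",*B(657,105),.1);p("rocknear",*B(659,133),.107)
E
```

```text
bin pxpy [ 0.5958 -0.1624  0.075 ]
bin pxmy [ 0.557  -0.3334  0.075 ]
bin mxpy [ 0.4011 -0.1148  0.075 ]
bin mxmy [ 0.3635 -0.2913  0.075 ]
follower far [ 0.5723 -0.2277  0.06  ]
follower near [ 0.3961 -0.1872  0.06  ]
button [ 0.6064 -0.1966  0.15  ]
pad [0.487  0.1968 0.03  ]
fin [0.4981 0.0905 0.075 ]
box [0.6959 0.354  0.085 ]
box [0.718  0.1367 0.085 ]
box [0.5543 0.1175 0.085 ]
box [0.5494 0.3333 0.085 ]
bed [0.5321 0.3512 0.035 ]
bed [0.5584 0.0653 0.035 ]
bed [0.4323 0.0531 0.035 ]
bed [0.412  0.3374 0.035 ]
rock [0.615  0.1868 0.1   ]
rocknear [0.5821 0.1837 0.107 ]
```

```bash
python3 -m pendant '[{"delta_pos":[0.017,-0.034,0.005],"delta_rot":[0,0,0.0305],"fingers":0},{"delta_pos":[0.017,-0.034,0.005],"delta_rot":[0,0,0.0305],"fingers":0},{"delta_pos":[0.017,-0.034,0.005],"delta_rot":[0,0,0.0305],"fingers":0},{"delta_pos":[0.017,-0.034,0.005],"delta_rot":[0,0,0.0305],"fingers":0},{"delta_pos":[0.017,-0.034,0.005],"delta_rot":[0,0,0.0305],"fingers":0},{"delta_pos":[0.017,-0.034,0.005],"delta_rot":[0,0,0.0305],"fingers":0},{"delta_pos":[0.017,-0.034,0.005],"delta_rot":[0,0,0.0305],"fingers":0},{"delta_pos":[0.017,-0.034,0.005],"delta_rot":[0,0,0.0305],"fingers":0}]'
```

```text
time: 0.77
tool_pos: [0.4198, 0.2831, 0.2883]
tool_rot: [-0.0, 0.112, 0.994, -0.0]
contact_force: [1.1, -0.4, 0.4]
finger_gap: 1.001
grip_force: 0.0
```

```bash
python3 -m pendant '[{"delta_pos":[0.018,-0.035,0],"delta_rot":[0.0112,0.0487,0],"fingers":0},{"delta_pos":[0.018,-0.035,0],"delta_rot":[0.0112,0.0487,0],"fingers":0},{"delta_pos":[0.018,-0.035,0],"delta_rot":[0.0112,0.0487,0],"fingers":0},{"delta_pos":[0.018,-0.035,0],"delta_rot":[0.0112,0.0487,0],"fingers":0},{"delta_pos":[0.018,-0.035,0],"delta_rot":[0.0112,0.0487,0],"fingers":0},{"delta_pos":[0.018,-0.035,0],"delta_rot":[0.0112,0.0487,0],"fingers":0},{"delta_pos":[0.018,-0.035,0],"delta_rot":[0.0112,0.0487,0],"fingers":0}]' && python3 -m pendant '[{"delta_pos":[0.018,-0.036,-0.004],"delta_rot":[0.0112,0.0487,0],"fingers":0},{"delta_pos":[0.018,-0.036,-0.004],"delta_rot":[0.0112,0.0487,0],"fingers":0},{"delta_pos":[0.018,-0.036,-0.004],"delta_rot":[0.0112,0.0487,0],"fingers":0},{"delta_pos":[0.018,-0.036,-0.004],"delta_rot":[0.0112,0.0487,0],"fingers":0},{"delta_pos":[0.018,-0.036,-0.004],"delta_rot":[0.0112,0.0487,0],"fingers":0},{"delta_pos":[0.018,-0.036,-0.004],"delta_rot":[0.0112,0.0487,0],"fingers":0},{"delta_pos":[0.018,-0.036,-0.004],"delta_rot":[0.0112,0.0487,0],"fingers":0},{"delta_pos":[0,0,0],"delta_rot":[0,0,0],"fingers":0}]'; python3 - <<'E'
from h import *
c=camera_info("wrist");im=get_image("wrist");cv2.imwrite("pics/w1.png",im)
s=sense();print(s["tool_pos"],R.from_quat(np.roll(s["tool_rot"],-1)).as_matrix().round(3),np.round(s["joints"],2))
np.save("w1.npy",np.r_[np.array(c["T"]).ravel(),c["vfov"],c["cx"],c["cy"]])
E
```

```text
time: 1.35
tool_pos: [0.5459, 0.0377, 0.2883]
tool_rot: [-0.174, 0.112, 0.978, 0.02]
contact_force: [1.8, 0.8, 0.9]
finger_gap: 1.0
grip_force: 0.0
time: 2.02
tool_pos: [0.6425, -0.1892, 0.252]
tool_rot: [-0.322, 0.12, 0.938, 0.034]
contact_force: [0.3, -1.7, -0.9]
finger_gap: 1.0
grip_force: 0.0
[ 0.64311064 -0.18578578  0.25337631] [[-0.765  0.244 -0.595]
 [ 0.198  0.97   0.143]
 [ 0.612 -0.009 -0.791]] [ 0.2   1.19  0.09  0.55 -0.07  2.06  1.57]
```

View pics/w1.png

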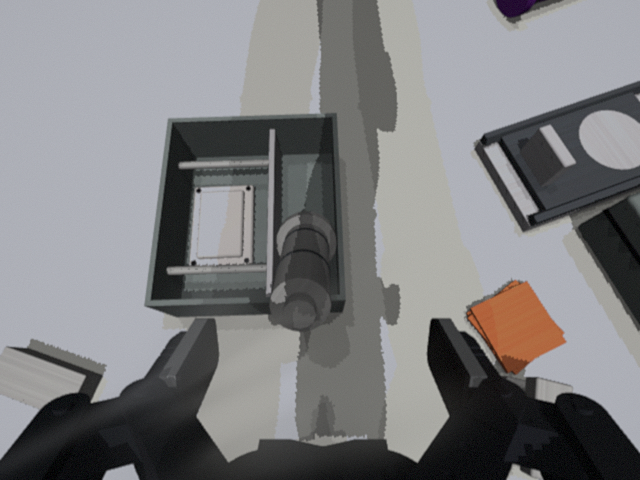

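The wrist view shows the cell's button at about (302,308), bin rim corners at about (168,119), (336,114), (147,305), (343,298), and the fin top near (560,145). Joint 6 is close to its limit, so I'll use a smaller tilt.

```bash
python3 - <<'E'
from h import *
a=np.load("w1.npy");c=dict(T=a[:16].reshape(4,4),vfov=a[16],cx=a[17],cy=a[18])
for n,u,v,z in(("button",302,308,.1405),("mm",168,119,.075),("mp",336,114,.075),("pm",147,305,.075),("pp",343,298,.075),("pad",614,140,.03)):print(n,at(c,u,v,z).round(4))
t=camera_info("top");A=lambda u,v:(u/5+350,v/5+185)
print(at(t,*A(217,66),.1405).round(4))
# cell silhouette centres: model check in both views
cy=np.radians(-13);Rb=np.array([[np.cos(cy),-np.sin(cy)],[np.sin(cy),np.cos(cy)]])
for o in((.479,-.2255),):
  f=lambda x,y,z:np.r_[np.array(o)+Rb@[x,y],z]
  for n,P in(("top",f(.1199,.053,.1405)),("flange",f(.0235,.053,.0256)),("corner",f(.1,.09,.075))):
    print(n,P.round(4),"w",proj(c,P).round(1),"topcam",proj(t,P).round(1))
E
```

```text
button [ 0.6084 -0.1961  0.1405]
mm [ 0.3672 -0.2897  0.075 ]
mp [ 0.4069 -0.1159  0.075 ]
pm [ 0.5604 -0.331   0.075 ]
pp [ 0.5978 -0.1605  0.075 ]
pad [0.4908 0.1961 0.03  ]
[ 0.6086 -0.1978  0.1405]
top [ 0.6077 -0.2008  0.1405] w [295.2 308.7] topcam [394.6 198.5]
flange [ 0.5138 -0.1791  0.0256] w [304.1 236. ] topcam [383.2 242. ]
corner [ 0.5967 -0.1603  0.075 ] w [342.9 296.7] topcam [376.6 208.7]
```

```bash
python3 -m pendant '[{"delta_pos":[-0.004,-0.003,-0.01],"delta_rot":[-0.011,-0.049,0.012],"fingers":0},{"delta_pos":[-0.004,-0.003,-0.015],"delta_rot":[-0.011,-0.049,0.012],"fingers":0},{"delta_pos":[-0.007,-0.003,-0.02],"delta_rot":[-0.011,-0.049,0.012],"fingers":0},{"delta_pos":[-0.008,-0.003,-0.02],"delta_rot":[-0.011,-0.049,0.012],"fingers":0},{"delta_pos":[-0.007,-0.001,-0.02],"delta_rot":[0,0,0],"fingers":0},{"delta_pos":[0,0,0],"delta_rot":[0,0,0],"fingers":0},{"delta_pos":[0,0,0],"delta_rot":[0,0,0],"fingers":0}]'; python3 - <<'E'
from h import *
c=camera_info("wrist");im=get_image("wrist")
s=sense();print(s["tool_pos"],R.from_quat(np.roll(s["tool_rot"],-1)).as_matrix().round(3),np.round(s["joints"],2))
for P in((.6085,-.197,.1405),(.588,-.193,.116),(.514,-.179,.0256)):
    u,v=proj(c,np.array(P));print(u,v);cv2.circle(im,(int(u),int(v)),3,(0,0,255),-1)
cv2.imwrite("pics/w2.png",im)
E
```

```text
time: 2.65
tool_pos: [0.6141, -0.1927, 0.1722]
tool_rot: [-0.225, 0.093, 0.97, 0.023]
contact_force: [1.0, 0.0, -0.3]
finger_gap: 1.001
grip_force: 0.0
[ 0.61534379 -0.1933145   0.17276491] [[-0.883  0.191 -0.429]
 [ 0.171  0.982  0.085]
 [ 0.437  0.002 -0.899]] [ 0.2   1.04  0.06  1.07 -0.03  1.48  1.63]
309.4295599778794 323.77691243986874
311.0111189656457 281.1613319680647
313.89296490798205 191.23203108471662
```

View pics/w2.png

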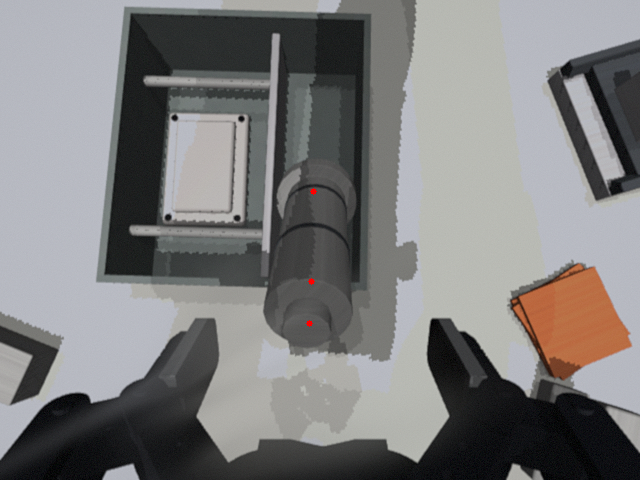

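The cell's button is at (306,325) and its axis is within about 1 mm of my estimate. The fingers straddle the cylinder, so I'll advance and grip.

```bash
python3 -m pendant '[{"delta_pos":[-0.007,-0.0005,-0.015],"delta_rot":[0,0,0],"fingers":0},{"delta_pos":[-0.007,-0.0005,-0.015],"delta_rot":[0,0,0],"fingers":0},{"delta_pos":[-0.007,0,-0.014],"delta_rot":[0,0,0],"fingers":0},{"delta_pos":[-0.007,0,-0.014],"delta_rot":[0,0,0],"fingers":0},{"delta_pos":[0,0,0],"delta_rot":[0,0,0],"fingers":0},{"delta_pos":[0,0,0],"delta_rot":[0,0,0],"fingers":0.2},{"delta_pos":[0,0,0],"delta_rot":[0,0,0],"fingers":0.4},{"delta_pos":[0,0,0],"delta_rot":[0,0,0],"fingers":0.6}]' && python3 -m pendant '[{"delta_pos":[0,0,0],"delta_rot":[0,0,0],"fingers":1},{"delta_pos":[0,0,0],"delta_rot":[0,0,0],"fingers":1},{"delta_pos":[0,0,0],"delta_rot":[0,0,0],"fingers":1},{"delta_pos":[0,0,0],"delta_rot":[0,0,0],"fingers":1},{"delta_pos":[0,0,0],"delta_rot":[0,0,0],"fingers":1},{"delta_pos":[0,0,0],"delta_rot":[0,0,0],"fingers":1}]'
```

```text
time: 3.37
tool_pos: [0.5882, -0.1961, 0.115]
tool_rot: [-0.222, 0.094, 0.97, 0.021]
contact_force: [0.9, 0.9, -0.7]
finger_gap: 0.603
grip_force: 0.0
time: 3.87
tool_pos: [0.5881, -0.1953, 0.1148]
tool_rot: [-0.222, 0.094, 0.97, 0.022]
contact_force: [3.0, 1.5, 6.2]
finger_gap: 0.522
grip_force: 60.6
```

```bash
python3 -m pendant '[{"delta_pos":[0.0022,-0.0005,0.0045],"delta_rot":[0,0,0],"fingers":1},{"delta_pos":[0.0022,-0.0005,0.0045],"delta_rot":[0,0,0],"fingers":1},{"delta_pos":[0.0022,-0.0005,0.0045],"delta_rot":[0,0,0],"fingers":1},{"delta_pos":[0.0022,-0.0005,0.0045],"delta_rot":[0,0,0],"fingers":1},{"delta_pos":[0.0022,-0.0005,0.0045],"delta_rot":[0,0,0],"fingers":1},{"delta_pos":[0.0022,-0.0005,0.0045],"delta_rot":[0,0,0],"fingers":1}]' && python3 -m pendant '[{"delta_pos":[0.0044,-0.001,0.009],"delta_rot":[0,0,0],"fingers":1},{"delta_pos":[0.0044,-0.001,0.009],"delta_rot":[0,0,0],"fingers":1},{"delta_pos":[0.0044,-0.001,0.009],"delta_rot":[0,0,0],"fingers":1},{"delta_pos":[0.0044,-0.001,0.009],"delta_rot":[0,0,0],"fingers":1}]'
```

```text
time: 4.37
tool_pos: [0.5996, -0.1981, 0.1406]
tool_rot: [-0.224, 0.094, 0.97, 0.023]
contact_force: [-1.8, 4.6, -10.8]
finger_gap: 0.517
grip_force: 62.9
time: 4.7
tool_pos: [0.6181, -0.2054, 0.1784]
tool_rot: [-0.223, 0.095, 0.97, 0.019]
contact_force: [-0.0, 0.3, -5.9]
finger_gap: 0.512
grip_force: 62.9
```

```bash
python3 -m pendant '[{"delta_pos":[0.003,-0.0005,0.012],"delta_rot":[0,0,0],"fingers":1},{"delta_pos":[0.002,-0.0005,0.015],"delta_rot":[0,0,0],"fingers":1},{"delta_pos":[0.002,-0.0005,0.018],"delta_rot":[0,0,0],"fingers":1},{"delta_pos":[0.001,0,0.018],"delta_rot":[0,0,0],"fingers":1},{"delta_pos":[0,0,0.018],"delta_rot":[0,0,0],"fingers":1},{"delta_pos":[0,0,0.015],"delta_rot":[0,0,0],"fingers":1},{"delta_pos":[0,0,0.01],"delta_rot":[0,0,0],"fingers":1},{"delta_pos":[0,0,0],"delta_rot":[0,0,0],"fingers":1}]' && python3 - <<'E'
from h import *
cv2.imwrite("pics/w3.png",get_image("wrist"));cv2.imwrite("pics/s3.png",get_image("scene"))
a=cv2.imread("pics/w3.png");b=cv2.imread("pics/s3.png")[180:380,150:350]
o=np.zeros((480,800,3),np.uint8);o[:360,:480]=cv2.resize(a,(480,360));o[:320,480:]=cv2.resize(b,(320,320));cv2.imwrite("pics/c3.png",o)
E
```

```text
time: 5.37
tool_pos: [0.6263, -0.2066, 0.286]
tool_rot: [-0.221, 0.095, 0.97, 0.02]
contact_force: [1.4, -0.5, -5.4]
finger_gap: 0.518
grip_force: 62.9
```

View pics/c3.png

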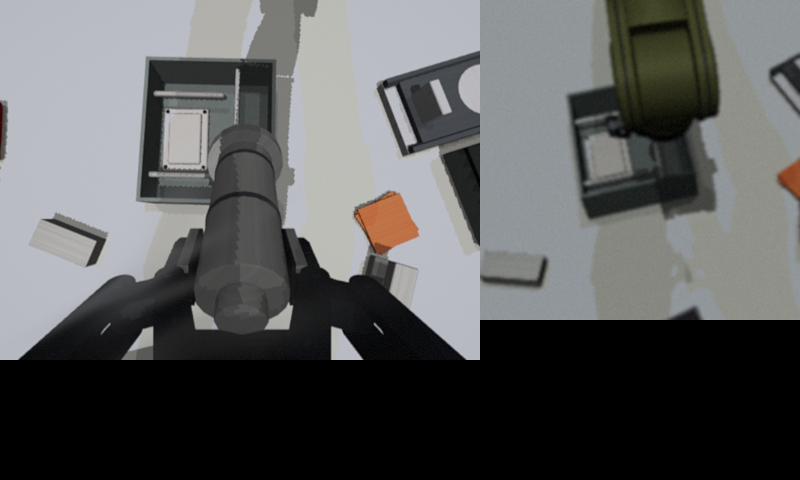

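The cell is held between the pads, clear of the bin, with the follower sprung across and the lid in place. I'll carry it to the pad and turn it upright on the way.

```bash
python3 -m pendant '[{"delta_pos":[-0.004,0.012,0],"delta_rot":[-0.009,-0.049,0],"fingers":1},{"delta_pos":[-0.008,0.023,0],"delta_rot":[-0.009,-0.049,0],"fingers":1},{"delta_pos":[-0.01,0.028,0],"delta_rot":[-0.009,-0.049,0],"fingers":1},{"delta_pos":[-0.01,0.028,0],"delta_rot":[-0.009,-0.049,0],"fingers":1},{"delta_pos":[-0.01,0.028,0],"delta_rot":[-0.009,-0.049,0],"fingers":1},{"delta_pos":[-0.01,0.028,0],"delta_rot":[-0.009,-0.049,0],"fingers":1},{"delta_pos":[-0.01,0.028,0],"delta_rot":[-0.009,-0.049,0],"fingers":1},{"delta_pos":[-0.01,0.028,0],"delta_rot":[-0.009,-0.049,0],"fingers":1}]' && python3 -m pendant '[{"delta_pos":[-0.01,0.028,-0.005],"delta_rot":[-0.009,-0.049,0],"fingers":1},{"delta_pos":[-0.01,0.028,-0.01],"delta_rot":[-0.009,-0.049,0],"fingers":1},{"delta_pos":[-0.01,0.028,-0.01],"delta_rot":[-0.009,-0.049,0],"fingers":1},{"delta_pos":[-0.01,0.028,-0.01],"delta_rot":[-0.009,-0.049,0],"fingers":1},{"delta_pos":[-0.01,0.028,-0.01],"delta_rot":[-0.009,-0.049,0],"fingers":1},{"delta_pos":[-0.008,0.028,-0.01],"delta_rot":[-0.009,-0.049,0],"fingers":1},{"delta_pos":[-0.006,0.023,-0.005],"delta_rot":[0,0,0],"fingers":1},{"delta_pos":[0,0.012,0],"delta_rot":[0,0,0],"fingers":1}]' && python3 -m pendant '[{"delta_pos":[0,0,0],"delta_rot":[0,0,0],"fingers":1},{"delta_pos":[0,0,0],"delta_rot":[0,0,0],"fingers":1}]'; python3 - <<'E'
from h import *
c=camera_info("wrist");cv2.imwrite("pics/w4.png",get_image("wrist"));cv2.imwrite("pics/s4.png",get_image("scene"))
s=sense();print(s["tool_pos"],R.from_quat(np.roll(s["tool_rot"],-1)).as_matrix().round(3),np.round(s["joints"],2))
np.save("w4.npy",np.r_[np.array(c["T"]).ravel(),c["vfov"],c["cx"],c["cy"]])
E
```

```text
time: 6.13
tool_pos: [0.5511, -0.0011, 0.2818]
tool_rot: [-0.028, 0.096, 0.995, 0.004]
contact_force: [-0.1, -0.1, -5.3]
finger_gap: 0.514
grip_force: 62.8
time: 6.8
tool_pos: [0.4838, 0.2046, 0.2199]
tool_rot: [0.117, 0.091, 0.989, -0.009]
contact_force: [-0.1, 0.0, -5.8]
finger_gap: 0.516
grip_force: 63.0
time: 6.97
tool_pos: [0.488, 0.2014, 0.2219]
tool_rot: [0.12, 0.094, 0.988, -0.009]
contact_force: [-0.0, -1.1, -5.8]
finger_gap: 0.513
grip_force: 63.0
[0.48876442 0.1992748  0.22234024] [[-0.952  0.192  0.236]
 [ 0.188  0.981 -0.041]
 [-0.24   0.005 -0.971]] [-0.74  0.56  0.27  2.09  0.05  0.32  0.8 ]
```

View pics/w4.png

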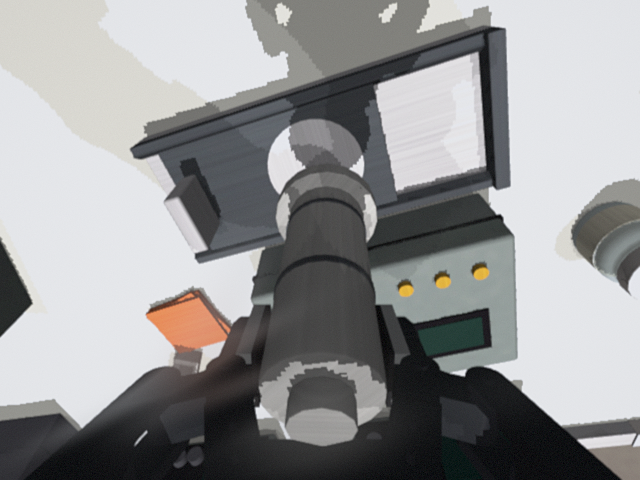

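The wrist view shows the cell hanging over the pad: flange at (326,205), spanning columns 275–377, button end at (321,420), pad left edge at column 268 and top at row 119. I'll fit the cell and pad poses from these.

```bash
cat > fit.py <<'E'
from h import *
from scipy.optimize import least_squares
a=np.load("w4.npy");c=dict(T=a[:16].reshape(4,4),vfov=a[16],cx=a[17],cy=a[18])
th=np.linspace(0,2*np.pi,361)
circ=lambda r,z:np.c_[r*np.cos(th),r*np.sin(th),0*th+z]
def pts(p,r,ts):
    d=np.array([p[0],p[1],np.sqrt(1-p[0]**2-p[1]**2)])
    x=np.cross([0,1,0],d);x/=np.linalg.norm(x);M=np.c_[x,np.cross(d,x),d]
    return proj(c,np.vstack([circ(r,t) for t in ts])@M.T+p[2:5])
def res(p):
    F=pts(p,.032,(0,.014));C=pts(p,.023,(.138,));B=pts(p,.012,(.15,))
    return np.array([F[:,1].min()-166,F[:,0].min()-275,F[:,0].max()-377,C[:,0].min()-259,C[:,0].max()-387,B[:,1].max()-445,B[:,0].min()-287,B[:,0].max()-357])
r=least_squares(res,[0,0,.489,.199,.10]);print("cell axis xy",r.x[:2].round(3),"foot",r.x[2:].round(4),"res",r.fun.round(1))
def pr(p):
    q=proj(c,circ(.04,0)+[p[0],p[1],.03]);return [q[:,0].min()-268,q[:,1].min()-119,q[:,0].max()-365]
q=least_squares(pr,[.488,.197]);print("pad",q.x.round(4),q.fun.round(1))
for n,u,v,z in(("stop far",509,187,.04),("stop near",505,28,.04),("bed -y near",133,148,.032),("bed -y far",198,262,.032)):print(n,at(c,u,v,z).round(4))
E
python3 fit.py
```

```text
cell axis xy [ 0.01  -0.025] foot [0.4929 0.2045 0.1019] res [-0.2  1.  -0.9  0.1 -0.4  0.1 -0.7  0.9]
pad [0.4894 0.198 ] [ 0.3 -0.  -0.3]
stop far [0.5321 0.3525 0.04  ]
stop near [0.4136 0.3406 0.04  ]
bed -y near [0.4441 0.0576 0.032 ]
bed -y far [0.5602 0.0673 0.032 ]
```

```bash
python3 -m pendant '[{"delta_pos":[-0.0055,-0.005,-0.005],"delta_rot":[-0.015,-0.008,0],"fingers":1},{"delta_pos":[0,0,-0.012],"delta_rot":[0,0,0],"fingers":1},{"delta_pos":[0,0,-0.012],"delta_rot":[0,0,0],"fingers":1},{"delta_pos":[0,0,-0.012],"delta_rot":[0,0,0],"fingers":1},{"delta_pos":[0,0,-0.01],"delta_rot":[0,0,0],"fingers":1},{"delta_pos":[0,0,-0.006],"delta_rot":[0,0,0],"fingers":1},{"delta_pos":[0,0,0],"delta_rot":[0,0,0],"fingers":1},{"delta_pos":[0,0,0],"delta_rot":[0,0,0],"fingers":1}]'; python3 - <<'E'
from h import *
c=camera_info("wrist");cv2.imwrite("pics/w5.png",get_image("wrist"))
s=sense();print(s["tool_pos"],s["contact_force"])
np.save("w5.npy",np.r_[np.array(c["T"]).ravel(),c["vfov"],c["cx"],c["cy"]])
cv2.imwrite("pics/s5.png",get_image("scene"))
a=cv2.imread("pics/w5.png")[60:460,120:560];b=cv2.imread("pics/s5.png")[150:290,320:500]
o=np.zeros((400,800,3),np.uint8);o[:,:440]=a;o[:280,440:]=cv2.resize(b,None,fx=2,fy=2);cv2.imwrite("pics/c5.png",o)
E
```

```text
time: 7.73
tool_pos: [0.4839, 0.1953, 0.1658]
tool_rot: [0.126, 0.095, 0.987, -0.015]
contact_force: [-0.6, 1.5, -6.3]
finger_gap: 0.516
grip_force: 62.9
[0.48417337 0.19565628 0.16612398] [-0.930005   -0.28566078 -6.02356363]
```

View pics/c5.png

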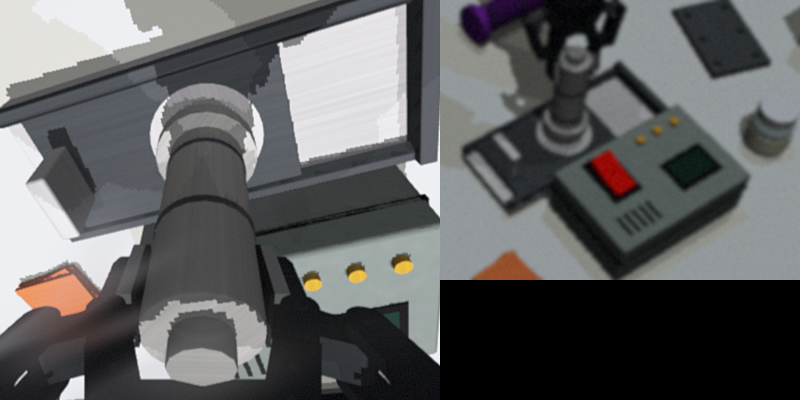

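```bash
python3 -m pendant '[{"delta_pos":[-0.001,-0.0015,-0.006],"delta_rot":[0,0,0],"fingers":1},{"delta_pos":[0,0,-0.004],"delta_rot":[0,0,0],"fingers":1},{"delta_pos":[0,0,-0.001],"delta_rot":[0,0,0],"fingers":1},{"delta_pos":[0,0,-0.001],"delta_rot":[0,0,0],"fingers":1},{"delta_pos":[0,0,0],"delta_rot":[0,0,0],"fingers":1}]'; python3 - <<'E'
from h import *
a=np.load("w5.npy");c=dict(T=a[:16].reshape(4,4),vfov=a[16],cx=a[17],cy=a[18])
th=np.linspace(0,2*np.pi,361);k=lambda r,z,x,y:proj(c,np.c_[x+r*np.cos(th),y+r*np.sin(th),0*th+z])-[120,60]
for n,q in(("pad",k(.04,.03,.4885,.1977)),("fl0",k(.032,.046,.4893,.1991)),("fl14",k(.032,.060,.4893,.1991))):print(n,q.min(0).round(),q.max(0).round())
E
```

```text
time: 8.25
tool_pos: [0.4826, 0.1949, 0.1534]
tool_rot: [0.126, 0.094, 0.987, -0.015]
contact_force: [0.7, -0.4, -5.3]
finger_gap: 0.516
grip_force: 63.1
pad [150.  82.] [264. 185.]
fl0 [162. 104.] [257. 189.]
fl14 [159. 113.] [260. 201.]
```

```bash
P='python3 -m pendant'; python3 -m pendant '[{"delta_pos":[0,0,-0.001],"delta_rot":[0,0,0],"fingers":1},{"delta_pos":[0,0,-0.001],"delta_rot":[0,0,0],"fingers":1},{"delta_pos":[0,0,0],"delta_rot":[0,0,0],"fingers":1}]' ; python3 -m pendant '[{"delta_pos":[0,0,-0.001],"delta_rot":[0,0,0],"fingers":1},{"delta_pos":[0,0,0],"delta_rot":[0,0,0],"fingers":1}]'
```

```text
time: 8.5
tool_pos: [0.4827, 0.1949, 0.1516]
tool_rot: [0.126, 0.094, 0.987, -0.015]
contact_force: [0.9, -0.1, -6.2]
finger_gap: 0.518
grip_force: 63.1
time: 8.67
tool_pos: [0.4827, 0.1949, 0.1506]
tool_rot: [0.126, 0.094, 0.987, -0.015]
contact_force: [-0.4, 0.3, -5.4]
finger_gap: 0.516
grip_force: 63.1
```

```bash
python3 -m pendant '[{"delta_pos":[0,0,-0.001],"delta_rot":[0,0,0],"fingers":1},{"delta_pos":[0,0,0],"delta_rot":[0,0,0],"fingers":1}]'
```

```text
time: 8.83
tool_pos: [0.4826, 0.1949, 0.1496]
tool_rot: [0.126, 0.094, 0.987, -0.015]
contact_force: [0.2, -0.2, -6.3]
finger_gap: 0.523
grip_force: 63.1
```

```bash
for i in 1; do python3 -m pendant '[{"delta_pos":[0,0,-0.001],"delta_rot":[0,0,0],"fingers":1},{"delta_pos":[0,0,0],"delta_rot":[0,0,0],"fingers":1}]'; done | grep -E "pos|force"
```

```text
tool_pos: [0.4826, 0.1948, 0.1486]
contact_force: [0.1, -0.1, -6.4]
grip_force: 63.1
```

```bash
python3 -m pendant '[{"delta_pos":[0,0,-0.001],"delta_rot":[0,0,0],"fingers":1},{"delta_pos":[0,0,0],"delta_rot":[0,0,0],"fingers":1}]'| grep -E "pos|force"
```

```text
tool_pos: [0.4826, 0.1948, 0.1475]
contact_force: [-0.4, 0.5, -5.6]
grip_force: 63.1
```

```bash
python3 -m pendant '[{"delta_pos":[0,0,-0.001],"delta_rot":[0,0,0],"fingers":1},{"delta_pos":[0,0,0],"delta_rot":[0,0,0],"fingers":1}]'| grep -E "pos|force"
```

```text
tool_pos: [0.4826, 0.1948, 0.1465]
contact_force: [-0.3, 0.3, -6.2]
grip_force: 63.1
```

```bash
python3 -m pendant '[{"delta_pos":[0,0,-0.001],"delta_rot":[0,0,0],"fingers":1},{"delta_pos":[0,0,0],"delta_rot":[0,0,0],"fingers":1}]'| grep -E "pos|contact_force"
```

```text
tool_pos: [0.4831, 0.1948, 0.1463]
contact_force: [-2.0, -0.2, 2.2]
```

```bash
python3 -m pendant '[{"delta_pos":[0,0,-0.001],"delta_rot":[0,0,0],"fingers":1},{"delta_pos":[0,0,0],"delta_rot":[0,0,0],"fingers":1}]'| grep -E "pos|contact_force"
```

```text
tool_pos: [0.4834, 0.1948, 0.1462]
contact_force: [-4.2, 0.3, 13.3]
```

```bash
python3 -m pendant '[{"delta_pos":[0,0,0.0008],"delta_rot":[0,0,0],"fingers":1},{"delta_pos":[0,0,0],"delta_rot":[0,0,0],"fingers":1}]'| grep -E "pos|contact_force"; python3 - <<'E'
from h import *
c=camera_info("wrist");im=get_image("wrist");cv2.imwrite("pics/w6.png",im);print(sense()["wrist_torque"])
np.save("w6.npy",np.r_[np.array(c["T"]).ravel(),c["vfov"],c["cx"],c["cy"]])
cv2.imwrite("pics/c6.png",cv2.convertScaleAbs(cv2.resize(im[110:460,200:460],None,fx=1.7,fy=1.7,interpolation=cv2.INTER_CUBIC),alpha=1.3))
E
```

```text
tool_pos: [0.4831, 0.1948, 0.1463]
contact_force: [-2.1, -0.0, 7.0]
[-0.3225236   0.62546021 -0.02991006]
```

View pics/c6.png

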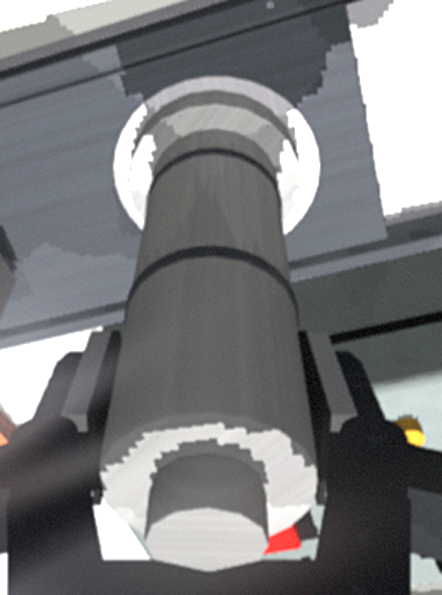

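```bash
sed -e 's/w4/w6/;s/-166/-162.9/;s/-275/-277/;s/-377/-376.5/;s/-445/-445.9/;s/-268/-266.5/;s/-119/-154/;s/-365/-388/' -e '/^for n,u/d' fit.py > fit6.py; python3 fit6.py
```

```text
cell axis xy [ 0.018 -0.02 ] foot [0.4874 0.1974 0.0263] res [ 0.1 -0.5  0.6  0.4 -0.6 -0.  -0.5  0.7]
pad [0.4885 0.1974] [ 0.1 -0.  -0.1]
```

```bash
python3 -m pendant '[{"delta_pos":[-0.0007,0.0007,0],"delta_rot":[-0.007,-0.006,0],"fingers":1},{"delta_pos":[-0.0007,0.0007,0],"delta_rot":[-0.007,-0.006,0],"fingers":1},{"delta_pos":[0,0,0],"delta_rot":[0,0,0],"fingers":1},{"delta_pos":[0,0,0],"delta_rot":[0,0,0],"fingers":1}]'| grep -E "pos|contact_force"; python3 -m pendant '[{"delta_pos":[0,0,0],"delta_rot":[0,0,0],"fingers":0.46},{"delta_pos":[0,0,0],"delta_rot":[0,0,0],"fingers":0.43},{"delta_pos":[0,0,0],"delta_rot":[0,0,0],"fingers":0.4},{"delta_pos":[0,0,0],"delta_rot":[0,0,0],"fingers":0.3},{"delta_pos":[0,0,0],"delta_rot":[0,0,0],"fingers":0.2},{"delta_pos":[0,0,0],"delta_rot":[0,0,0],"fingers":0.1},{"delta_pos":[0,0,0],"delta_rot":[0,0,0],"fingers":0},{"delta_pos":[0,0,0],"delta_rot":[0,0,0],"fingers":0}]'
```

```text
tool_pos: [0.4822, 0.1966, 0.146]
contact_force: [-0.3, -0.4, 5.7]
time: 10.88
tool_pos: [0.4813, 0.1962, 0.1455]
tool_rot: [0.133, 0.094, 0.987, -0.021]
contact_force: [-0.1, 0.6, -0.1]
finger_gap: 1.003
grip_force: 0.0
```

```bash
python3 -m pendant '[{"delta_pos":[-0.0025,0.0005,0.01],"delta_rot":[0,0,0],"fingers":0},{"delta_pos":[-0.005,0.001,0.0195],"delta_rot":[0,0,0],"fingers":0},{"delta_pos":[-0.005,0.001,0.0195],"delta_rot":[0,0,0],"fingers":0},{"delta_pos":[-0.005,0.001,0.0195],"delta_rot":[0,0,0],"fingers":0},{"delta_pos":[-0.005,0.001,0.0195],"delta_rot":[0,0,0],"fingers":0},{"delta_pos":[0,0,0.02],"delta_rot":[0,0,0],"fingers":0},{"delta_pos":[0,0,0],"delta_rot":[0,0,0],"fingers":0},{"delta_pos":[0,0,0],"delta_rot":[0,0,0],"fingers":0}]'; python3 - <<'E'
from h import *
s=sense();R0=R.from_quat(np.roll(s["tool_rot"],-1))
y=np.array([-.101,.995,0]);z=np.array([0,0,-1]);Rt=R.from_matrix(np.c_[np.cross(y,z),y,z])
print(s["tool_pos"],(Rt*R0.inv()).as_rotvec().round(3))
c=camera_info("wrist");im=get_image("wrist");cv2.imwrite("pics/w7.png",im)
np.save("w7.npy",np.r_[np.array(c["T"]).ravel(),c["vfov"],c["cx"],c["cy"]])
E
```

```text
time: 11.55
tool_pos: [0.4591, 0.2011, 0.2549]
tool_rot: [0.134, 0.094, 0.986, -0.02]
contact_force: [-0.8, -0.3, -0.4]
finger_gap: 1.0
grip_force: 0.0
[0.45908571 0.20111438 0.25488075] [0.027 0.271 0.289]
```

View pics/w7.png

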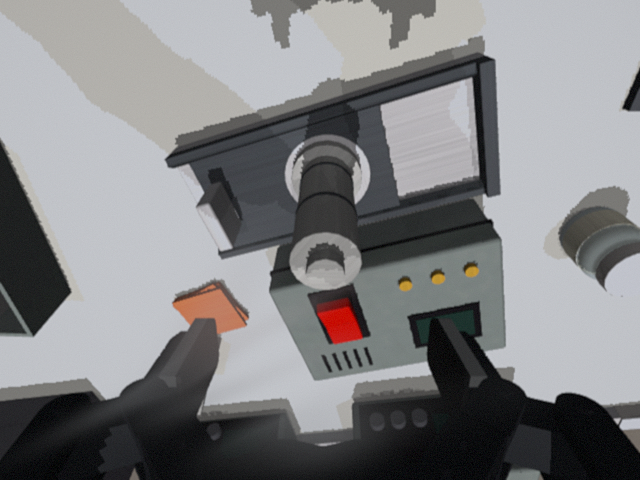

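The view shows the cell standing centred on the pad (foot at (328,165)), with the red rocker at (340,318). Next I'll locate the rocker numerically and go behind the fin.

```bash
python3 -m pendant '[{"delta_pos":[0.0086,-0.0276,0],"delta_rot":[0.0054,0.0542,0.0578],"fingers":0.5},{"delta_pos":[0.0086,-0.0276,0],"delta_rot":[0.0054,0.0542,0.0578],"fingers":1},{"delta_pos":[0.0086,-0.0276,0],"delta_rot":[0.0054,0.0542,0.0578],"fingers":1},{"delta_pos":[0.0086,-0.0276,0],"delta_rot":[0.0054,0.0542,0.0578],"fingers":1},{"delta_pos":[0.0086,-0.0276,0],"delta_rot":[0.0054,0.0542,0.0578],"fingers":1},{"delta_pos":[0,0,0],"delta_rot":[0,0,0],"fingers":1},{"delta_pos":[0,0,0],"delta_rot":[0,0,0],"fingers":1},{"delta_pos":[0,0,0],"delta_rot":[0,0,0],"fingers":1}]'; python3 - <<'E'
from h import *
s=sense();R0=R.from_quat(np.roll(s["tool_rot"],-1))
y=np.array([-.101,.995,0]);z=np.array([0,0,-1]);Rt=R.from_matrix(np.c_[np.cross(y,z),y,z])
print(s["tool_pos"],(Rt*R0.inv()).as_rotvec().round(3))
a=np.load("w7.npy");w=dict(T=a[:16].reshape(4,4),vfov=a[16],cx=a[17],cy=a[18])
for n,c,z in(("top0",camera_info("top"),0),("w7",w,0)):
    im=cv2.imread(f"pics/{n}.png").astype(int);m=((im[...,2]>120)&(im[...,1]<60)&(im[...,0]<60)).astype(np.uint8)
    k,l,st,ce=cv2.connectedComponentsWithStats(m)
    for i in range(1,k):
        if st[i,4]>80:
            v,u=np.nonzero(l==i);bx=cv2.boxPoints(cv2.minAreaRect(np.c_[u,v].astype(np.float32)))
            print(n,st[i],ce[i].round(1),at(c,*ce[i],.097).round(4));print([at(c,*b,.10).round(3).tolist() for b in bx])
E
```

```text
time: 12.27
tool_pos: [0.4998, 0.0668, 0.2522]
tool_rot: [0.002, -0.046, 0.999, -0.002]
contact_force: [0.6, -0.1, 0.0]
finger_gap: -0.003
grip_force: 0.0
[0.49980638 0.06684794 0.25220312] [0.004 0.003 0.009]
w7 [ 317  306   46   37 1091] [340.3 324.1] [0.6159 0.1873 0.097 ]
[[0.593, 0.168, 0.1], [0.58, 0.197, 0.1], [0.634, 0.208, 0.1], [0.65, 0.176, 0.1]]
```

```bash
python3 -m pendant '[{"delta_pos":[0.002,-0.01,-0.02],"delta_rot":[0,0,0.009],"fingers":1},{"delta_pos":[0,0,-0.035],"delta_rot":[0,0,0],"fingers":1},{"delta_pos":[0,0,-0.035],"delta_rot":[0,0,0],"fingers":1},{"delta_pos":[0,0,-0.035],"delta_rot":[0,0,0],"fingers":1},{"delta_pos":[0,0,-0.03],"delta_rot":[0,0,0],"fingers":1},{"delta_pos":[0,0,-0.018],"delta_rot":[0,0,0],"fingers":1},{"delta_pos":[0,0,-0.01],"delta_rot":[0,0,0],"fingers":1},{"delta_pos":[0,0,0],"delta_rot":[0,0,0],"fingers":1}]'
```

```text
time: 12.93
tool_pos: [0.5006, 0.0586, 0.0684]
tool_rot: [0.001, -0.053, 0.999, -0.002]
contact_force: [0.7, 0.6, -0.6]
finger_gap: 0.001
grip_force: 0.0
```

```bash
python3 -m pendant '[{"delta_pos":[-0.0002,0.002,0],"delta_rot":[0,0,0],"fingers":1},{"delta_pos":[-0.0002,0.002,0],"delta_rot":[0,0,0],"fingers":1},{"delta_pos":[-0.0002,0.002,0],"delta_rot":[0,0,0],"fingers":1},{"delta_pos":[-0.0002,0.002,0],"delta_rot":[0,0,0],"fingers":1},{"delta_pos":[-0.0002,0.002,0],"delta_rot":[0,0,0],"fingers":1},{"delta_pos":[-0.0002,0.002,0],"delta_rot":[0,0,0],"fingers":1},{"delta_pos":[-0.0002,0.002,0],"delta_rot":[0,0,0],"fingers":1},{"delta_pos":[-0.0002,0.002,0],"delta_rot":[0,0,0],"fingers":1}]'
```

```text
time: 13.6
tool_pos: [0.5012, 0.0722, 0.0705]
tool_rot: [0.003, -0.051, 0.999, -0.003]
contact_force: [0.6, -2.7, 2.1]
finger_gap: 0.001
grip_force: 1.7
```

```bash
python3 -m pendant '[{"delta_pos":[-0.0003,0.002,0],"delta_rot":[0,0,0],"fingers":1},{"delta_pos":[-0.0003,0.0025,0],"delta_rot":[0,0,0],"fingers":1},{"delta_pos":[-0.0003,0.003,0],"delta_rot":[0,0,0],"fingers":1},{"delta_pos":[-0.0003,0.003,0],"delta_rot":[0,0,0],"fingers":1},{"delta_pos":[-0.0003,0.003,0],"delta_rot":[0,0,0],"fingers":1},{"delta_pos":[-0.0003,0.003,0],"delta_rot":[0,0,0],"fingers":1},{"delta_pos":[-0.0003,0.003,0],"delta_rot":[0,0,0],"fingers":1},{"delta_pos":[-0.0003,0.003,0],"delta_rot":[0,0,0],"fingers":1}]'
```

```text
time: 14.27
tool_pos: [0.4986, 0.0957, 0.0703]
tool_rot: [0.003, -0.051, 0.999, -0.002]
contact_force: [0.0, -2.4, 2.5]
finger_gap: -0.001
grip_force: 1.6
```

```bash
python3 -m pendant '[{"delta_pos":[-0.0003,0.003,0],"delta_rot":[0,0,0],"fingers":1},{"delta_pos":[-0.0003,0.003,0],"delta_rot":[0,0,0],"fingers":1},{"delta_pos":[-0.0003,0.003,0],"delta_rot":[0,0,0],"fingers":1},{"delta_pos":[-0.0003,0.003,0],"delta_rot":[0,0,0],"fingers":1},{"delta_pos":[-0.0003,0.003,0],"delta_rot":[0,0,0],"fingers":1},{"delta_pos":[-0.0003,0.003,0],"delta_rot":[0,0,0],"fingers":1},{"delta_pos":[-0.0003,0.003,0],"delta_rot":[0,0,0],"fingers":1},{"delta_pos":[-0.0003,0.003,0],"delta_rot":[0,0,0],"fingers":1}]'
```

```text
time: 14.93
tool_pos: [0.4961, 0.1196, 0.0702]
tool_rot: [0.003, -0.051, 0.999, -0.002]
contact_force: [1.1, -3.4, 3.1]
finger_gap: 0.002
grip_force: 1.6
```

```bash
python3 -m pendant '[{"delta_pos":[-0.0003,0.003,0],"delta_rot":[0,0,0],"fingers":1},{"delta_pos":[-0.0003,0.003,0],"delta_rot":[0,0,0],"fingers":1},{"delta_pos":[-0.0003,0.003,0],"delta_rot":[0,0,0],"fingers":1},{"delta_pos":[-0.0003,0.003,0],"delta_rot":[0,0,0],"fingers":1},{"delta_pos":[-0.0003,0.003,0],"delta_rot":[0,0,0],"fingers":1},{"delta_pos":[-0.0002,0.002,0],"delta_rot":[0,0,0],"fingers":1},{"delta_pos":[-0.0002,0.0015,0],"delta_rot":[0,0,0],"fingers":1},{"delta_pos":[-0.0002,0.0015,0],"delta_rot":[0,0,0],"fingers":1}]'
```

```text
time: 15.6
tool_pos: [0.494, 0.1395, 0.0702]
tool_rot: [0.003, -0.051, 0.999, -0.002]
contact_force: [0.7, -3.0, 2.1]
finger_gap: 0.004
grip_force: 1.6
```

```bash
python3 -m pendant '[{"delta_pos":[-0.0002,0.0015,0],"delta_rot":[0,0,0],"fingers":1},{"delta_pos":[-0.0002,0.0015,0],"delta_rot":[0,0,0],"fingers":1},{"delta_pos":[-0.0001,0.0015,0],"delta_rot":[0,0,0],"fingers":1}]'
```

```text
time: 15.85
tool_pos: [0.4935, 0.1438, 0.0702]
tool_rot: [0.003, -0.051, 0.999, -0.002]
contact_force: [1.1, -3.1, 1.8]
finger_gap: -0.002
grip_force: 1.5
```

```bash
python3 -m pendant '[{"delta_pos":[-0.0001,0.0015,0],"delta_rot":[0,0,0],"fingers":1},{"delta_pos":[-0.0001,0.0015,0],"delta_rot":[0,0,0],"fingers":1},{"delta_pos":[0,0,0],"delta_rot":[0,0,0],"fingers":1}]'|grep -E "pos|contact"
```

```text
tool_pos: [0.4932, 0.1472, 0.0702]
contact_force: [0.1, -1.7, 1.8]
```

```bash
python3 -m pendant '[{"delta_pos":[-0.0001,0.0015,0],"delta_rot":[0,0,0],"fingers":1},{"delta_pos":[-0.0001,0.0015,0],"delta_rot":[0,0,0],"fingers":1}]'|grep -E "pos|contact"
```

```text
tool_pos: [0.4931, 0.1474, 0.0702]
contact_force: [1.5, -10.3, 1.5]
```

```bash
python3 -m pendant '[{"delta_pos":[-0.0001,0.0015,0],"delta_rot":[0,0,0],"fingers":1},{"delta_pos":[0,0,0],"delta_rot":[0,0,0],"fingers":1}]'|grep -E "pos|contact"
```

```text
tool_pos: [0.4931, 0.1474, 0.0702]
contact_force: [1.2, -10.8, 2.5]
```

```bash
python3 -m pendant '[{"delta_pos":[-0.0001,0.002,0],"delta_rot":[0,0,0],"fingers":1},{"delta_pos":[0,0,0],"delta_rot":[0,0,0],"fingers":1},{"delta_pos":[0,0,0],"delta_rot":[0,0,0],"fingers":1}]'|grep -E "pos|contact"; python3 - <<'E'
from h import *
for n in("scene","top"):cv2.imwrite(f"pics/{n}8.png",get_image(n))
E
```

```text
tool_pos: [0.493, 0.1476, 0.0703]
contact_force: [1.1, -12.5, 3.3]
```

```bash
python3 -m pendant '[{"delta_pos":[0.0005,-0.006,0],"delta_rot":[0,0,0],"fingers":1},{"delta_pos":[0.0005,-0.006,0],"delta_rot":[0,0,0],"fingers":1},{"delta_pos":[0,-0.006,0.01],"delta_rot":[0,0,0],"fingers":1},{"delta_pos":[0,-0.01,0.03],"delta_rot":[0,0,0],"fingers":1},{"delta_pos":[0,-0.02,0.035],"delta_rot":[0,0,0],"fingers":1},{"delta_pos":[0,-0.02,0.035],"delta_rot":[0,0,0],"fingers":1},{"delta_pos":[0,-0.01,0.035],"delta_rot":[0,0,0],"fingers":1},{"delta_pos":[0,0,0],"delta_rot":[0,0,0],"fingers":1}]'; python3 - <<'E'
from h import *
c=camera_info("wrist");im=get_image("wrist");cv2.imwrite("pics/w9.png",im)
hsv=cv2.cvtColor(im,cv2.COLOR_BGR2HSV)
m=((hsv[...,0]>14)&(hsv[...,0]<34)&(hsv[...,1]>90)&(hsv[...,2]>50)).astype(np.uint8)
k,l,st,ce=cv2.connectedComponentsWithStats(m)
for i in range(1,k):
    if st[i,4]>15:print(st[i],ce[i].round(1),at(c,*ce[i],.026).round(3),at(c,*ce[i],.085).round(3))
P=np.array([.4938,.145,.026]);print("catch expected px",proj(c,P));u,v=proj(c,P).astype(int)
for z in(.026,.018):
  for s in(-.02,0,.02):print(z,s,np.round(proj(c,P+[-.101*s,.995*s,z-.026])))
print(im[max(v-40,0):v+40:8,max(u-40,0):u+40:8].tolist() if 0<=u<640 and 0<=v<480 else "out")
E
```

```text
time: 17.45
tool_pos: [0.4973, 0.0731, 0.2217]
tool_rot: [0.008, -0.049, 0.999, -0.002]
contact_force: [0.7, 0.8, 1.0]
finger_gap: 0.001
grip_force: 0.0
[394 203  17  27 428] [402. 216.] [0.493 0.144 0.026] [0.478 0.13  0.085]
[522 346  17  16 187] [530.  353.9] [0.625 0.3   0.026] [0.586 0.257 0.085]
[557 346  19  16 189] [566.6 354.1] [0.622 0.337 0.026] [0.583 0.287 0.085]
[593 346  19  16 186] [603.2 354.2] [0.618 0.375 0.026] [0.58  0.318 0.085]
catch expected px [402.72499885 216.58307932]
0.026 -0.02 [380. 217.]
0.026 0 [403. 217.]
0.026 0.02 [425. 217.]
0.018 -0.02 [379. 214.]
0.018 0 [401. 214.]
0.018 0.02 [423. 214.]
[[[189, 184, 181], [189, 183, 181], [189, 185, 183], [187, 183, 182], [185, 181, 183], [183, 179, 180], [177, 175, 176], [74, 69, 66], [78, 72, 68], [66, 61, 58]], [[186, 184, 182], [187, 183, 184], [182, 181, 180], [186, 181, 181], [184, 180, 181], [183, 180, 183], [179, 174, 177], [70, 67, 64], [72, 68, 65], [37, 36, 35]], [[192, 185, 183], [194, 186, 185], [189, 183, 181], [189, 184, 182], [186, 184, 181], [186, 182, 182], [164, 162, 162], [76, 68, 65], [62,
[... 439 characters left out ...]
172], [64, 106, 129], [63, 58, 55], [52, 50, 51], [51, 52, 50]], [[186, 182, 182], [186, 182, 183], [181, 180, 179], [183, 179, 180], [19, 64, 86], [49, 134, 174], [86, 91, 99], [64, 58, 53], [51, 49, 50], [53, 51, 50]], [[182, 179, 181], [186, 183, 183], [184, 179, 182], [183, 179, 181], [183, 180, 182], [184, 180, 183], [75, 74, 74], [67, 63, 59], [51, 49, 52], [57, 56, 57]], [[187, 184, 182], [185, 180, 182], [185, 182, 182], [183, 180, 181], [181, 178, 181], [180, 178, 179], [41, 38, 37], [64, 60, 57], [55, 54, 56], [56, 54, 57]], [[184, 183, 182], [184, 181, 181], [183, 180, 181], [181, 182, 181], [182, 179, 180], [181, 177, 178], [33, 32, 31], [67, 67, 63], [55, 52, 54], [52, 50, 49]]]
```

The catch is up: a 14×24 mm brass patch is uncovered exactly where expected. Now the rocker.

```bash
python3 -m pendant '[{"delta_pos":[0.024,0.028,0],"delta_rot":[0,0,0],"fingers":1},{"delta_pos":[0.024,0.028,0],"delta_rot":[0,0,0],"fingers":1},{"delta_pos":[0.024,0.028,-0.02],"delta_rot":[0,0,0],"fingers":1},{"delta_pos":[0.022,0.028,-0.03],"delta_rot":[0,0,0],"fingers":1},{"delta_pos":[0,0,-0.02],"delta_rot":[0,0,0],"fingers":1},{"delta_pos":[0,0,-0.01],"delta_rot":[0,0,0],"fingers":1},{"delta_pos":[0,0,0],"delta_rot":[0,0,0],"fingers":1}]'; python3 - <<'E'
from h import *
c=camera_info("wrist");im=get_image("wrist").astype(int);cv2.imwrite("pics/w10.png",im)
m=((im[...,2]>100)&(im[...,1]<60)&(im[...,0]<60));v,u=np.nonzero(m);print(m.sum(),u.min(),u.max(),v.min(),v.max(),at(c,u.mean(),v.mean(),.1).round(3),[at(c,u[i],v[i],.1).round(3) for i in(u.argmin(),u.argmax(),v.argmin(),v.argmax())])
print(sense()["tool_pos"])
E
```

```text
time: 18.08
tool_pos: [0.5824, 0.1838, 0.1353]
tool_rot: [-0.001, -0.052, 0.999, -0.003]
contact_force: [0.2, -0.2, -0.0]
finger_gap: 0.001
grip_force: 0.0
206 39 350 261 344 [0.587 0.149 0.1  ] [array([0.582, 0.05 , 0.1  ]), array([0.587, 0.199, 0.1  ]), array([0.572, 0.088, 0.1  ]), array([0.616, 0.096, 0.1  ])]
[0.5836499  0.18323599 0.13718054][ WARN:0@1.231] global loadsave.cpp:1063 imwrite_ Unsupported depth image for selected encoder is fallbacked to CV_8U.
```

```bash
python3 -m pendant '[{"delta_pos":[0.006,0.002,-0.006],"delta_rot":[0,0,0],"fingers":1},{"delta_pos":[0,0,-0.003],"delta_rot":[0,0,0],"fingers":1},{"delta_pos":[0,0,-0.002],"delta_rot":[0,0,0],"fingers":1},{"delta_pos":[0,0,0],"delta_rot":[0,0,0],"fingers":1}]'|grep -E "pos|contact"
```

```text
tool_pos: [0.5916, 0.1858, 0.1279]
contact_force: [-0.1, -0.3, -0.2]
```

```bash
python3 -m pendant '[{"delta_pos":[0,0,-0.002],"delta_rot":[0,0,0],"fingers":1},{"delta_pos":[0,0,-0.002],"delta_rot":[0,0,0],"fingers":1},{"delta_pos":[0,0,-0.002],"delta_rot":[0,0,0],"fingers":1}]'|grep -E "pos|contact"
```

```text
tool_pos: [0.5913, 0.1861, 0.1218]
contact_force: [-2.4, -0.3, 4.1]
```

```bash
python3 -m pendant '[{"delta_pos":[0,0,-0.002],"delta_rot":[0,0,0],"fingers":1},{"delta_pos":[0,0,-0.002],"delta_rot":[0,0,0],"fingers":1},{"delta_pos":[0,0,-0.002],"delta_rot":[0,0,0],"fingers":1}]'|grep -E "pos|contact"
```

```text
tool_pos: [0.5909, 0.1862, 0.1153]
contact_force: [-2.0, -0.4, 2.3]
```

```bash
python3 -m pendant '[{"delta_pos":[0,0,-0.0015],"delta_rot":[0,0,0],"fingers":1},{"delta_pos":[0,0,-0.0015],"delta_rot":[0,0,0],"fingers":1}]'|grep -E "pos|contact"
```

```text
tool_pos: [0.5908, 0.1861, 0.1123]
contact_force: [-5.1, -0.4, 8.3]
```

```bash
python3 -m pendant '[{"delta_pos":[0,0,-0.0015],"delta_rot":[0,0,0],"fingers":1},{"delta_pos":[0,0,-0.0005],"delta_rot":[0,0,0],"fingers":1},{"delta_pos":[0,0,0],"delta_rot":[0,0,0],"fingers":1}]'|grep -E "pos|contact"
```

```text
tool_pos: [0.5908, 0.1862, 0.1121]
contact_force: [-7.3, -1.6, 15.5]
```

```bash
python3 -m pendant '[{"delta_pos":[0,0,0.01],"delta_rot":[0,0,0],"fingers":1},{"delta_pos":[0,0,0.03],"delta_rot":[0,0,0],"fingers":1},{"delta_pos":[0,-0.02,0.035],"delta_rot":[0,0,0],"fingers":1},{"delta_pos":[-0.01,-0.035,0.035],"delta_rot":[0,0,0],"fingers":1},{"delta_pos":[-0.02,-0.035,0.03],"delta_rot":[0,0,0],"fingers":1},{"delta_pos":[-0.03,-0.025,0],"delta_rot":[0,0,0],"fingers":1},{"delta_pos":[-0.03,0,0],"delta_rot":[0,0,0],"fingers":1},{"delta_pos":[0,0,0],"delta_rot":[0,0,0],"fingers":1}]'|grep -E "time|pos|contact"; python3 - <<'E'
from h import *
for n in("scene","wrist"):
    c=camera_info(n);im=get_image(n);cv2.imwrite(f"pics/{n}11.png",im);im=im.astype(int)
    m=((im[...,2]>100)&(im[...,1]<60)&(im[...,0]<60)).astype(np.uint8)
    k,l,st,ce=cv2.connectedComponentsWithStats(m);print(n,[(st[i].tolist(),ce[i].round().tolist()) for i in range(1,k) if st[i,4]>40])
    # rocker model: corner pixels off vs on
    p0=np.array([.613,.187,.10]);x=np.array([.995,.101,0]);y=np.array([-.101,.995,0])
    for nm,s in(("off",.22),("on",-.22)):
        print(nm,[proj(c,p0+y*b+(x*np.cos(s)*a-np.array([0,0,1])*np.sin(s)*a)).round().tolist() for a in(-.03,.03) for b in(-.014,.014)])
    im8=im.astype(np.uint8);hsv=cv2.cvtColor(im8,cv2.COLOR_BGR2HSV)
    b=((hsv[...,0]>14)&(hsv[...,0]<34)&(hsv[...,1]>90)&(hsv[...,2]>50)).astype(np.uint8);k,l,st,ce=cv2.connectedComponentsWithStats(b)
    print("brass",[(st[i].tolist(),at(c,*ce[i],.026).round(3).tolist()) for i in range(1,k) if st[i,4]>25])
    for h in(.0,.15):print("cell",h,proj(c,np.array([.4808,.2734,.03+h])).round())
a=cv2.imread("pics/scene0.png").astype(int);m=((a[...,2]>100)&(a[...,1]<60)&(a[...,0]<60)).astype(np.uint8);k,l,st,ce=cv2.connectedComponentsWithStats(m);print("scene0",[st[i].tolist() for i in range(1,k) if st[i,4]>40])
E
```

```text
time: 20.05
tool_pos: [0.5006, 0.0804, 0.2395]
contact_force: [-0.5, 0.5, 0.8]
scene [([395, 227, 23, 18, 202], [406.0, 236.0]), ([105, 285, 11, 31, 240], [110.0, 300.0])]
off [[395.0, 227.0], [403.0, 222.0], [408.0, 245.0], [416.0, 240.0]]
on [[394.0, 230.0], [402.0, 225.0], [409.0, 242.0], [417.0, 237.0]]
brass [([365, 0, 34, 27, 417], [-0.436, 0.767, 0.026]), ([418, 0, 70, 37, 475], [-0.271, 0.985, 0.026]), ([294, 4, 14, 6, 31], [-0.643, 0.476, 0.026]), ([190, 21, 7, 10, 37], [-0.711, 0.024, 0.026]), ([269, 22, 55, 30, 734], [-0.439, 0.358, 0.026]), ([174, 25, 16, 33, 192], [-0.639, -0.046, 0.026]), ([371, 29, 8, 12, 31], [-0.322, 0.659, 0.026]), ([220, 30, 11, 15, 33], [-0.581, 0.112, 0.026]), ([339, 41, 14, 17, 42], [-0.29, 0.511, 0.026]), ([347, 42, 19, 15, 77], [-0.262, 0.546, 0.026]), ([199, 51, 17, 22, 287], [-0.451, -0.006, 0.026]), ([316, 50, 10, 6, 41], [-0.305, 0.405, 0.026]), ([360, 55, 23, 22, 199], [-0.153, 0.547, 0.026]), ([191, 88, 7, 6, 34], [-0.304, -0.105, 0.026]), ([219, 125, 70, 40, 560], [0.047, -0.031, 0.026]), ([363, 221, 9, 8, 42], [0.497, 0.145, 0.026])]
cell 0.0 [402. 204.]
cell 0.15 [410. 169.]
wrist [([412, 334, 38, 47, 1355], [432.0, 352.0])]
off [[420.0, 342.0], [454.0, 342.0], [410.0, 389.0], [442.0, 389.0]]
on [[416.0, 333.0], [449.0, 333.0], [414.0, 400.0], [446.0, 400.0]]
brass [([382, 193, 17, 26, 393], [0.493, 0.144, 0.026]), ([503, 329, 17, 15, 168], [0.621, 0.295, 0.026]), ([538, 329, 17, 15, 168], [0.617, 0.332, 0.026]), ([572, 329, 18, 15, 166], [0.613, 0.369, 0.026])]
cell 0.0 [531. 207.]
cell 0.15 [678. 273.]
scene0 [[396, 225, 22, 22, 232], [105, 285, 11, 31, 235]]
```

```bash
python3 - <<'E'
from h import *
g=lambda n:cv2.imread(f"pics/{n}.png").astype(int)
a,b,e=g("scene0"),g("scene11"),g("scene8")
print("8 vs 11 cell region",np.abs(e-b)[165:212,395:418].max(2).mean().round(1))
d=(np.abs(a-b).max(2)>40)
for r in range(158,222,2):print(r,"".join(".#"[int(x)] for x in d[r,370:440]))
# bystander patches unchanged?
c=camera_info("scene")
for n,(u,v,w) in dict(jar=(486,214,12),shims=(355,290,14),scell=(358,316,12),fix=(460,168,20),driver=(112,315,20),gauge=(170,347,18),purple=(352,155,18),lid=(228,276,10)).items():
    print(n,np.abs(a-b)[v-w:v+w,u-w:u+w].max(2).mean().round(1))
E
```

```text
8 vs 11 cell region 3.8
158 #########.............................................................
160 #######.........................###...................................
162 ######...................######################.###..#....#..#....#...
164 ####..............#...############################################....
166 ###........########################........#####################......
168 #....#################.########...............###.##############......
170 ..############################..................##################....
172 ############################.......###..........###################...
174 #######################.####.........#####......#################.....
176 ############################..###................#######..............
178 ##################.#########..######.......###........................
180 .........##.#.#############..#################........................
182 .....................#####...########.....###.........................
184 ............................######....................................
186 ......................
[... 701 characters left out ...]
######................
206 ####..############.###.......##########.......##########..............
208 ......##############..#.........#.#.##.###....###########.............
210 ##......##############..##.....#########.....########.................
212 ####......##############.######...###......#######....................
214 ######.....##############..########.....######........................
216 ########....##############...........######...........................
218 ##########################............................................
220 ##########################............................................
jar 6.3
shims 7.1
scell 7.2
fix 11.1
driver 7.6
gauge 7.3
purple 77.4
lid 7.9
```

```bash
python3 - <<'E'
from h import *
cv2.imwrite("pics/top11.png",get_image("top"))
for n in("scene0","scene11","top0","top11"):
    h=cv2.cvtColor(cv2.imread(f"pics/{n}.png"),cv2.COLOR_BGR2HSV);m=((h[...,0]>130)&(h[...,0]<160)&(h[...,1]>120)&(h[...,2]>30)).astype(np.uint8)
    k,l,st,ce=cv2.connectedComponentsWithStats(m);print(n,[st[i].tolist() for i in range(1,k) if st[i,4]>20])
c=camera_info("top");print([proj(c,np.array([.4808,.2734,.03+h])).round() for h in(0,.15)])
a,b=cv2.imread("pics/top0.png").astype(int),cv2.imread("pics/top11.png").astype(int);d=np.abs(a-b).max(2)>40
for r in range(215,285,3):print(r,"".join(".#"[int(x)] for x in d[r,185:260]))
E
```

```text
scene0 [[331, 141, 42, 30, 533]]
scene11 [[331, 153, 11, 15, 103]]
top0 [[240, 336, 15, 24, 225], [220, 342, 22, 20, 319], [198, 346, 23, 19, 318]]
top11 [[198, 346, 23, 20, 319], [220, 346, 7, 16, 49]]
[array([218., 258.]), array([206., 251.])]
215 ........................................................#..............####
218 .........................................................#.........########
221 ..........................................................###############..
224 ...........................................................................
227 ...........................................................................
230 ..........................................................##############.##
233 ...............................................................#...........
236 .......................................................................#...
239 ...........................................................................
242 .......................................................##############......
245 ...............####.......##.........#............
[... 365 characters left out ...]
#............###############..##.###########################
263 ............#######..######################.###..########################..
266 ...........#########...###############..#..###......##################.....
269 .............###########.###############.##..............########..........
272 .............###############.........#.##..................................
275 .............############################..................................
278 .............######.............................................#######..##
281 ......................................................##....#.#############
284 .....................................................######################
```

```bash
python3 -c "
from workcell import *
print(close_job())"
```

```text
the job is handed in; nothing more can be done
None
```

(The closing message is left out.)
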